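Sort dropper bottles by bulb colour and mist the red ones

TASK

Sort the three dropper bottles in front of the two trays by the colour of their rubber bulbs: set the two red ones down upright on the floor of the red tray and the black one upright on the floor of the black tray, without dropping them and without disturbing the vial, stopper and loupe nearby. Only when all three are in, mist the red ones with disinfectant: push the nozzle cap of the spray bottle behind the red tray all the way down and let it spring back up.

Things in the scene. Friction and masses are not known exactly. Their poses are not given: they have to be found in the camera images.
- red_dropper_1: small glass dropper bottle, 112 mm tall, standing on the worktop at the start: round glass body 33 mm across up to 58 mm high, white screw collar about 27 mm across up to 68 mm, then a red rubber bulb about 17 mm across from 68 to 112 mm high (the place to grip it). Origin: centre of its underside, z up along the bottle. Weighs about 50 g
- red_dropper_2: small glass dropper bottle, 112 mm tall, standing on the worktop at the start: round glass body 33 mm across up to 58 mm high, white screw collar about 27 mm across up to 68 mm, then a red rubber bulb about 17 mm across from 68 to 112 mm high (the place to grip it). Origin: centre of its underside, z up along the bottle. Weighs about 50 g
- black_dropper: small glass dropper bottle, 112 mm tall, standing on the worktop at the start: round glass body 33 mm across up to 58 mm high, black screw collar about 27 mm across up to 68 mm, then a black rubber bulb about 17 mm across from 68 to 112 mm high (the place to grip it). Origin: centre of its underside, z up along the bottle. Weighs about 50 g
- red_tray: red plastic tray, fixed to the worktop, open above, 130 mm (x) by 140 mm (y) outside, walls 4 mm thick and 26 mm high plus a 3 mm rounded rim bead, flat floor 4 mm above the worktop; a small finger tab on its -x side; the spray bottle stands just behind its +x side. Origin: centre of its underside on the worktop
- black_tray: black plastic tray, fixed to the worktop, open above, 130 mm (x) by 140 mm (y) outside, walls 4 mm thick and 26 mm high plus a 3 mm rounded rim bead, flat floor 4 mm above the worktop; a small finger tab on its -x side. Origin: centre of its underside on the worktop
- sprayer: white finger-pump spray bottle with a blue band and blue collar, 46 mm across, in a fixed dark round foot 62 mm across; standing just behind the red tray, about 100 mm from the tray's centre along the tray's +x. Origin: centre of its underside
- cap_top (a point): centre of the top of the spray bottle's blue nozzle cap (24 mm across, 18 mm high), 152 mm above the worktop when not pressed
- nozzle_cap (a joint): travel of the sprung nozzle cap in m: 0 up, 0.006 fully pressed down; needs about 6 N straight down and springs back by itself
- sample_vial: bystander: glass vial with white cap, 21 mm across, 54 mm tall, origin centre of its underside
- rubber_stopper: bystander: brown-red rubber stopper, 22 mm across and 22 mm tall, origin centre of its underside
- loupe_ring: bystander: black magnifier loupe (round, ring-like), 37 mm across and 18 mm tall, origin centre of its underside

How it is judged (in metres and radians):
On the way, in this order (a step that is already met when the one before it is completed fails the run):
1. all three dropper bottles stand upright, released, on the floor of the tray of their colour (x of red_dropper_1 in the frame of red_tray between -0.05 and 0.05 m and y of red_dropper_1 in the frame of red_tray between -0.055 and 0.055 m and z of each of red_dropper_1, red_dropper_2 in the frame of red_tray below 0.01 m and angle between each of red_dropper_1, red_dropper_2, black_dropper's own z axis and vertical below 0.15 rad and x of red_dropper_2 in the frame of red_tray between -0.05 and 0.05 m and y of red_dropper_2 in the frame of red_tray between -0.055 and 0.055 m and x of black_dropper in the frame of black_tray between -0.05 and 0.05 m and y of black_dropper in the frame of black_tray between -0.055 and 0.055 m and z of black_dropper in the frame of black_tray below 0.01 m and contact force between the fingers and red_dropper_1 below 0.1 N and contact force between the fingers and red_dropper_2 below 0.1 N and contact force between the fingers and black_dropper below 0.1 N), for 0.2 s.
2. the nozzle cap is pressed all the way down (value of joint nozzle_cap above 0.0045 m), for 0.05 s.
At the end, for the whole second after the job is handed in: Each bottle stands on the floor of its colour's tray (centre within 50 mm of the tray's centre along its x, 55 mm along its y, underside under 10 mm up), upright within 0.15 rad, released, at rest; nozzle cap up again (under 1.5 mm down) (all of step 1 and linear speed of each of red_dropper_1, red_dropper_2, black_dropper below 0.02 m/s and value of joint nozzle_cap below 0.0015 m); the robot touches nothing.
It fails at once if the nozzle cap is pressed before all three bottles are in their trays (value of joint nozzle_cap above 0.003 m and not ((x of red_dropper_1 in the frame of red_tray between -0.05 and 0.05 m and y of red_dropper_1 in the frame of red_tray between -0.055 and 0.055 m and z of red_dropper_1 in the frame of red_tray below 0.01 m and angle between red_dropper_1's own z axis and vertical below 0.15 rad) and (x of red_dropper_2 in the frame of red_tray between -0.05 and 0.05 m and y of red_dropper_2 in the frame of red_tray between -0.055 and 0.055 m and z of red_dropper_2 in the frame of red_tray below 0.01 m and angle between red_dropper_2's own z axis and vertical below 0.15 rad) and (x of black_dropper in the frame of black_tray between -0.05 and 0.05 m and y of black_dropper in the frame of black_tray between -0.055 and 0.055 m and z of black_dropper in the frame of black_tray below 0.01 m and angle between black_dropper's own z axis and vertical below 0.15 rad))).
It fails at once if a dropper bottle is dropped (faster than 0.7 m/s with no finger on it) ((linear speed of red_dropper_1 above 0.7 m/s and contact force between the fingers and red_dropper_1 below 0.1 N) or (linear speed of red_dropper_2 above 0.7 m/s and contact force between the fingers and red_dropper_2 below 0.1 N) or (linear speed of black_dropper above 0.7 m/s and contact force between the fingers and black_dropper below 0.1 N)).
It fails at once if the vial, the stopper or the loupe is moved by more than 20 mm or knocked over (distance of any of sample_vial, rubber_stopper, loupe_ring from where it was at the start of the episode above 0.02 m or angle between any of sample_vial, rubber_stopper, loupe_ring's own z axis and vertical above 0.5 rad).
It also fails if it takes over 72 s, if anything falls off the work surface, if the arm or the gripper's body presses on something with over 40 N, if the wrist force passes 120 N, or if a joint passes its speed limit or range.

ROBOT

A 7-joint arm with a two-finger parallel gripper is mounted at the origin on a cart in front of the work surface, level with it; the furniture and walls round the work are solid. World frame = base frame: x ahead of the robot, y to its left, z up, the work surface at z = 0. Lengths are in m, angles in degrees, forces in N, time in s.
With the tool pointing down it reaches from about 0.425 to 1.025 m from the base axis. Payload 9.4 kg.
Tool frame: the origin (TCP) lies on the centre line of the jaws, within the pads' length; the fingertips stand nose_length ahead of it and the grasp point (between the pads) is the TCP (nose_length is the distance from the TCP to the fingertips, in m); z points along the fingers, y is the direction in which the jaws open and shut (so a half turn about z gives the same grasp; the last joint's range is limited). The gripper opens to 85 mm and grips with 20 to 120 N. Pads are 22 mm wide; open, the fingers measure 114 mm over their backs; the gripper's body (76 mm by 85 mm) begins 54 mm behind the grasp point. The pads swing forward as they close: fully open they stand 13 mm farther back than shut.
Start: joints at [-74.41, 34.337, -0.143, 91.639, 0.103, 54.024, -4.572], TCP at [0.248, 0.681, 0.25] pointing down, gripper open.
Joint ranges: [-147.43, 147.43], [-19.82, 112.94], [-74.19, 73.91], [6.32, 146.72], [-59.91, 239.91], [6.04, 106.73], [-150.56, 150.56]. Speed limits (degrees/s): [127.2, 127.2, 172.46, 172.46, 180, 180, 180].

INTERFACE

Orientations are given as a 3x3 rotation matrix whose columns are the frame's x, y, z axes.
In Python, from cell import get_state, grab_frame, camera_info, sign_off, nose_length gives the robot as it stands. The module is installed in compiled form; this text tells all that it offers.
- The arm moves only by the tool send_rows, never from a script. Its arguments are lists of equal length, an entry for each row: "linear": the shift along the tool's x, y, z in cm, a list of three; "rot": the turn, a rotation vector about the tool's x, y, z in degrees, a list of three. In form: {"linear": [[dx, dy, dz], ...], "rot": [[wx, wy, wz], ...]}. A call has 1 to 12 rows; each row is the pose to reach, as a shift and turn from the pose measured when the call began, along the tool's axes at that moment; what a row does not reach only later rows make up. A row lasts 1/12 s, in which the tool goes at most 41.7 mm and 7.16 degrees, less where a joint would pass 70% of its speed; a pose out of reach is approached as far as the arm can. A call with a gripper value outside its range is refused whole. "claw" is the opening, from -1 (shut) to 1 (fully open), set as the call begins (left out, the last holds). The fingers move at their own pace and stop on an object; the grip force is fixed at half the most. Time passes only in rows, so rows that repeat a pose let the fingers close. It gives the time, the measured TCP pose, the force and the opening at its end, in the units of the state.
- get_state(): the state, without advancing time (a new reading comes with each control period).
- grab_frame(name): name is "scene" or "top" or "wrist"; returns the picture (420x560x3 uint8, red, green, blue); there is no depth.
- camera_info(name): a dict with "vertical_fov" (degrees; the focal length in pixels is half the picture's height over the tangent of half this angle, whatever the lens; pixels are square), "cx", "cy" (the principal point, pixels), "rvec" (rotation vector, rad) and "tvec" (3), from world to camera coordinates, as OpenCV has them. Camera axes: x right, y down, z forward; pixel columns grow to the right and rows downward; lengths in m; the calibration is good to about 2 mm. A picture is of the moment at which its call begins: read the wrist's pose just before it. camera_info takes no time and is no camera call; for the wrist camera it gives the pose at the moment of the call.
- sign_off(): hands the job in, once; it reports no verdict.
The state is a dict: "clock": time; "qpos": joint angles; "qvel": joint speeds; "effort": joint torques, N m; "position": TCP position; "eef_rot": TCP orientation; "contact_force": force on the tool from outside, world axes, zero at the start; "torque": the same for the moment, N m; "width": finger opening in m.
Only numpy, scipy, OpenCV 4.12 (cv2) and the standard library are available. Lean on these libraries where they do the work, as an engineer would, in place of code of your own. Each camera call takes 0.05 s, during which the arm holds its last target. There are 200 camera calls.

## Working session

There is one attempt and no reset: what is moved stays moved. The work goes in short steps, Python scripts to look and compute and a tool call to move; the robot and the scene stay as the last step left them, time stands still between calls to the robot, and variables do not carry over. Pictures are saved under pics/ and viewed, about 8 in all and at most 12, crops included, and the job is handed in when it is done.

Besides the shell and the picture viewer there is one more tool, called after ">>>" by a JSON object that holds its "fn" and its "kwargs". send_rows: Moves the arm, as the interface text tells. Its arguments: {"type":"object","properties":{"linear":{"type":"array"},"rot":{"type":"array"},"claw":{"type":"number"}},"required":["linear","rot"]}

```bash
mkdir -p pics; python3 - <<'E'
from cell import *
import cv2,numpy as np
s=get_state();print(s['clock'],s['position'],s['eef_rot'],s['width'],nose_length() if callable(nose_length) else nose_length)
for n in ('scene','top'):
    print(n,camera_info(n)); cv2.imwrite(f'pics/{n}0.png',cv2.resize(grab_frame(n)[:,:,::-1],(800,600),interpolation=cv2.INTER_CUBIC))
E
```

```text
0.0 [0.24766248 0.68091921 0.24941573] [[-9.39777362e-01  3.41786994e-01 -4.01988651e-04]
 [ 3.41787205e-01  9.39776190e-01 -1.48950827e-03]
 [-1.31315191e-04 -1.53720073e-03 -9.99998810e-01]] 0.08538396417744144 0.019
scene {'vertical_fov': 49.73525551459511, 'cx': 279.4115547039722, 'cy': 204.63882941864324, 'rvec': array([ 2.09060471, -0.91787168,  0.45898538]), 'tvec': array([-0.36776121,  0.3757708 ,  0.72827801])}
top {'vertical_fov': 53.67435295132982, 'cx': 277.09492277824324, 'cy': 207.98718639995488, 'rvec': array([ 2.16371973, -2.16916794,  0.08837468]), 'tvec': array([0.04214013, 0.57214684, 0.99150369])}
```

View pics/scene0.png

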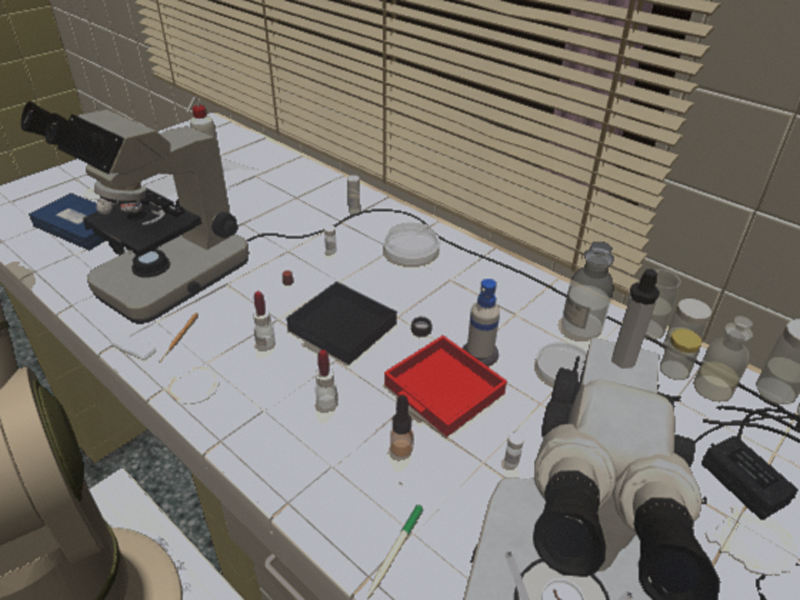

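View pics/top0.png

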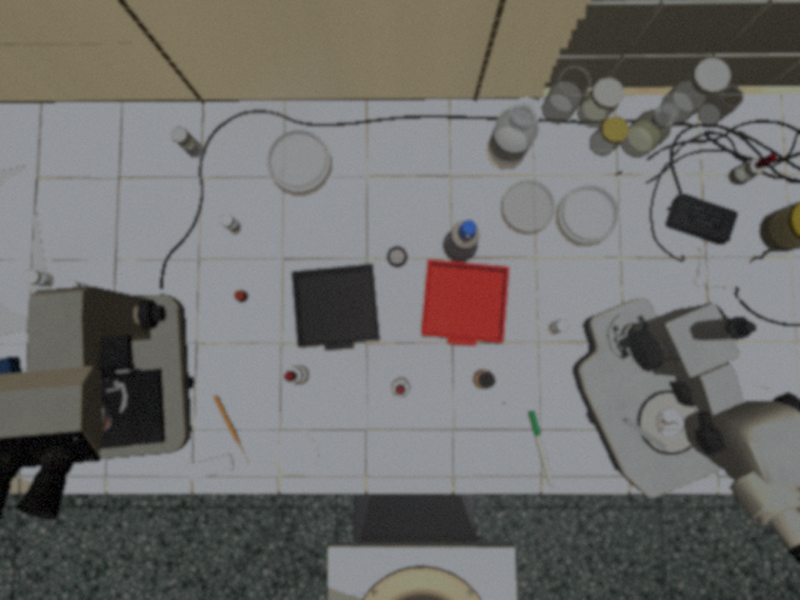

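The top view has +x up and +y left. The red bulbs are at about (290,376) and (400,389) and the black one at (486,379). The black tray is near (336,305), the red tray near (465,302), and the cap near (468,230). The vial (560,326), stopper (240,296) and loupe (397,257) stay clear of these. A tall microscope on the left sits between the start pose and the work area.

```bash
cat > h.py <<'E'
from cell import *
import cv2,numpy as np
def cam(n):
    c=camera_info(n);R=cv2.Rodrigues(np.array(c['rvec']))[0];t=np.array(c['tvec']).ravel()
    f=210/np.tan(np.radians(c['vertical_fov']/2));K=np.array([[f,0,c['cx']],[0,f,c['cy']],[0,0,1]])
    return K,R,t
def ray(C,p):
    K,R,t=C;d=R.T@np.linalg.solve(K,[p[0],p[1],1]);return -R.T@t,d/np.linalg.norm(d)
def onz(C,p,z):
    o,d=ray(C,p);return o+d*(z-o[2])/d[2]
def proj(C,X):
    K,R,t=C;q=K@(R@np.array(X)+t);return q[:2]/q[2]
def tri(*cp):
    A=np.zeros((3,3));b=np.zeros(3)
    for C,p in cp:
        o,d=ray(C,p);M=np.eye(3)-np.outer(d,d);A+=M;b+=M@o
    return np.linalg.solve(A,b)
def blobs(m,amin=15):
    n,l,s,c=cv2.connectedComponentsWithStats(m.astype(np.uint8));return [(s[i],c[i],l==i) for i in range(1,n) if s[i][4]>=amin]
def hsv(im): return cv2.cvtColor(im,cv2.COLOR_RGB2HSV)
E
python3 - <<'E'
from h import *
np.set_printoptions(precision=4,suppress=True)
for n in('top','scene'):
    C=cam(n);im=grab_frame(n);np.save(f'{n}.npy',im);H=hsv(im);print(n,'campos',-C[1].T@C[2])
    red=((H[...,0]<8)|(H[...,0]>172))&(H[...,1]>120)&(H[...,2]>50)
    blue=(abs(H[...,0].astype(int)-112)<12)&(H[...,1]>130)
    dark=(H[...,2]<70)
    for nm,m in(('red',red),('blue',blue),('dark',dark)):
        for s,c,l in blobs(m,15):
            if nm=='dark' and not(s[4]<6000 and 150<c[0]<420 and 150<c[1]<330): continue
            print(nm,s,c,onz(C,c,.09)[:2])
            if s[4]>1500:
                pts=np.argwhere(l)[:,::-1].astype(np.int32);q=cv2.approxPolyDP(cv2.convexHull(pts),8,True)[:,0]
                print('  quad',[(tuple(p),onz(C,p,.028)[:2].round(4)) for p in q],cv2.minAreaRect(pts))
E
```

```text
top campos [0.4757 0.0272 1.0417]
red [538 108   5   5  19] [540.3684 110.    ] [ 0.7943 -0.5756]
red [ 296  182   60   60 3067] [325.2286 211.0848] [ 0.5588 -0.0707]
  quad [((np.int32(355), np.int32(188)), array([ 0.621, -0.151])), ((np.int32(351), np.int32(238)), array([ 0.4983, -0.1388])), ((np.int32(296), np.int32(233)), array([ 0.5108, -0.0053])), ((np.int32(300), np.int32(182)), array([ 0.6364, -0.0159]))] ((325.13104248046875, 211.92758178710938), (56.720069885253906, 57.467472076416016), 4.763641834259033)
red [165 205   7   5  26] [167.8846 206.8077] [0.5698 0.2924]
red [200 261   6   5  21] [202.1905 262.8571] [0.4411 0.2109]
blue [323 155  10  10  75] [327.48   159.4667] [ 0.6793 -0.0775]
blue [  0 251  12   9  83] [  5.2771 255.4096] [0.4588 0.665 ]
dark [311 166  22  16 183] [319.8197 175.224 ] [ 0.6423 -0.0593]
dark [ 205  185   60   59 2958] [234.384  214.3005] [0.552  0.1383]
  quad [((np.int32(264), np.int32(236)), array([0.5037, 0.0728])), ((np.int32(209), np.int32(241)), array([0.4918, 0.207 ])), ((np.int32(205), np.int32(191)), array([0.6149, 0.2186])), ((np.int3
[... 1349 characters left out ...]
t32(218)), array([0.6272, 0.0847])), ((np.int32(244), np.int32(254)), array([0.4853, 0.0523])), ((np.int32(201), np.int32(225)), array([0.4837, 0.1997])), ((np.int32(235), np.int32(198)), array([0.6137, 0.2177]))] ((238.53265380859375, 224.33087158203125), (66.9478988647461, 47.773231506347656), 29.357755661010742)
dark [180 213   5   7  16] [182.8125 216.9375] [0.4316 0.1918]
dark [288 222  14  13 103] [294.4854 228.932 ] [ 0.5731 -0.0196]
dark [340 249   8   7  21] [343.3333 252.6667] [ 0.5862 -0.1423]
dark [379 250  30  55 733] [393.0928 279.0655] [ 0.5929 -0.2569]
dark [224 256   6   7  21] [226.5238 258.8571] [0.409  0.0217]
dark [275 277  13  27 250] [280.972 291.512] [ 0.4205 -0.1174]
```

```bash
python3 - <<'E'
from h import *
np.set_printoptions(precision=4,suppress=True)
T,S=np.load('top.npy'),np.load('scene.npy');CT,CS=cam('top'),cam('scene')
def bl(im,c,r,red):
    x,y=c;H=hsv(im).astype(int);m=np.zeros(im.shape[:2],bool);w=(slice(y-r,y+r),slice(x-r,x+r))
    R,G,B=[im[...,i].astype(int) for i in range(3)]
    mm=(R>1.5*G)&(R>1.5*B)&(H[...,2]>25) if red else (H[...,2]<75)
    m[w]=mm[w];b=max(blobs(m,5),key=lambda q:q[0][4]);return b
for nm,ct,cs,red in(('R1',(203,263),(182,214),1),('R2',(281,272),(226,254),1),('K',(340,265),(281,290),0)):
    a=bl(T,ct,12,red);b=bl(S,cs,18,red)
    X=tri((CT,a[1]),(CS,b[1]));top=b[0]
    print(nm,a[0],a[1],b[0],b[1],'X',X,'topray.09',onz(CT,a[1],.09)[:2],'.112',onz(CT,a[1],.108)[:2],'sc.09',onz(CS,b[1],.09)[:2])
print('cap',tri((CT,(327.5,159.5)),(CS,(341.7,198.4))),onz(CT,(327.5,159.5),.148))
def near(z,*p): return onz(CT,np.array(p)/1.4286,z)
print('vial',near(.054,562,325),'stop',near(.022,240,296),'loupe',near(.018,397,257))
E
python3 - <<'E'
import cv2,numpy as np
T=np.load('top.npy')[:,:,::-1];S=np.load('scene.npy')[:,:,::-1]
a=cv2.resize(T[230:300,180:360],(800,311),interpolation=cv2.INTER_CUBIC);b=cv2.resize(S[190:330,160:400],(490,286))
o=np.zeros((600,800,3),np.uint8);o[:311]=a;o[312:598,:490]=b;cv2.imwrite('pics/crop1.png',o)
E
```

```text
R1 [200 261   6   5  25] [202.44 262.92] [179 204   5  13  52] [180.9038 209.8077] X [0.4411 0.2094 0.0953] topray.09 [0.441  0.2104] .112 [0.4417 0.2069] sc.09 [0.4446 0.2153]
R2 [278 271   4   4  16] [279.5 272.5] [223 245   7  17  83] [225.9518 252.4578] X [0.4194 0.0346 0.0921] topray.09 [0.4192 0.0347] .112 [0.4203 0.0345] sc.09 [0.4207 0.0362]
K [335 261  11  10  86] [340.0116 265.6279] [275 277  13  27 256] [281.0781 291.5742] X [ 0.4338 -0.1057  0.0692] topray.09 [ 0.4345 -0.1026] .112 [ 0.4353 -0.1002] sc.09 [ 0.4206 -0.1176]
cap [ 0.6669 -0.0714  0.1494] [ 0.6668 -0.0712  0.148 ]
vial [ 0.5224 -0.2353  0.054 ] stop [0.5756 0.3111 0.022 ] loupe [0.6435 0.0387 0.018 ]
```

View pics/crop1.png

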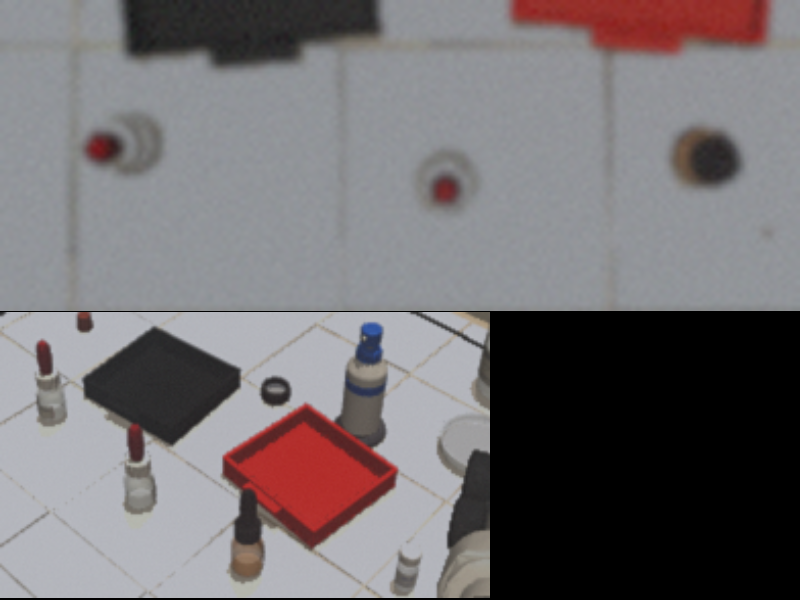

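```bash
python3 - <<'E'
from h import *
np.set_printoptions(precision=3,suppress=True)
CT,CS=cam('top'),cam('scene');k=1.4286
for nm,a,b in(('arm top right',(185,370),(215,135)),('head corner',(102,455),(130,175)),('head far right',(100,368),(168,130)),('eyepiece end',(45,512),(90,165))):
    for z in(): pass
    A,B=np.array(a)/k,np.array(b)/k
    X=tri((CT,A),(CS,B));print(nm,X,proj(CT,X)-A,proj(CS,X)-B)
s=get_state();print(s['clock'],s['position'],s['contact_force'])
E
```

```text
arm top right [0.458 0.282 0.349] [ 0.359 -0.403] [-0.434 -0.066]
head corner [0.36  0.399 0.284] [ 5.563 -6.091] [-6.544 -1.64 ]
head far right [0.455 0.401 0.319] [-1.847  2.014] [2.095 0.398]
eyepiece end [0.31  0.438 0.312] [ 13.244 -13.813] [-14.103  -4.735]
0.2 [0.248 0.681 0.25 ] [ 0.08  -0.165 -0.471]
```

>>> {"fn": "send_rows", "kwargs": {"linear": [[0,0,-4],[0,0,-8],[0,0,-12],[0,0,-16],[0,0,-20],[0,0,-24],[0,0,-28],[0,0,-28]], "rot": [[0,0,0],[0,0,0],[0,0,0],[0,0,0],[0,0,0],[0,0,0],[0,0,0],[0,0,0]]}}

```text
clock: 0.87
position: [0.2482, 0.6823, 0.5391]
eef_rot: [[-0.94, 0.342, 0.003], [0.342, 0.94, 0.011], [0.001, 0.011, -1.0]]
contact_force: [-0.9, -0.4, 1.0]
width: 0.0851
```

The microscope tops out at about 0.35 m, and the tool is at 0.54 m, so I'll swing over it.

>>> {"fn": "send_rows", "kwargs": {"linear": [[-2.5,-2.8,0],[-5.3,-5.9,0],[-8.2,-9,0],[-11,-12.2,0],[-13.9,-15.4,0],[-16.7,-18.5,0],[-19.6,-21.7,0],[-22.5,-24.8,0],[-25.3,-28,0],[-28.2,-31.2,0],[-31.2,-34.5,0],[-34.3,-38,0]], "rot": [[0,0,-1],[0,0,-3],[0,0,-5],[0,0,-7],[0,0,-9],[0,0,-11],[0,0,-13],[0,0,-15],[0,0,-17],[0,0,-19],[0,0,-20],[0,0,-20]], "claw": -0.1}}

```text
clock: 1.87
position: [0.4349, 0.2206, 0.5348]
eef_rot: [[-1.0, -0.001, 0.003], [-0.001, 1.0, 0.011], [-0.003, 0.011, -1.0]]
contact_force: [1.1, 0.8, 0.2]
width: 0.0384
```

```bash
cat >> h.py <<'E'
from scipy.spatial.transform import Rotation as Ro
def go(p,az=90,tilt=0):
    """tool-frame shift (cm) and turn (deg) to reach world p, tool z down, tool y at azimuth az"""
    s=get_state();R=np.array(s['eef_rot']);a=np.radians(az)
    y=np.array([np.cos(a),np.sin(a),0]);z=np.array([0,0,-1.]);G=np.c_[np.cross(y,z),y,z]@Ro.from_euler('y',tilt,degrees=True).as_matrix()
    print('shift',(R.T@(np.array(p)-s['position'])*100).round(2),'rot',np.degrees(Ro.from_matrix(R.T@G).as_rotvec()).round(2),'| t',round(s['clock'],2),'pos',np.round(s['position'],4),'q',np.round(s['qpos'],1),'w',round(s['width'],4))
E
python3 -c "
from h import *
go([.441,.208,.2])"
```

```text
shift [-0.5  -1.64 33.47] rot [0.64 0.2  0.07] | t 1.87 pos [0.4349 0.2206 0.5348] q [-42.6   3.9  10.1  97.5  -1.1  78.2  57.9] w 0.0384
```

>>> {"fn": "send_rows", "kwargs": {"linear": [[-0.2,-0.5,3],[-0.4,-1,7],[-0.5,-1.5,11],[-0.5,-1.64,15],[-0.5,-1.64,19],[-0.5,-1.64,23],[-0.5,-1.64,27],[-0.5,-1.64,30.5],[-0.5,-1.64,33.5],[-0.5,-1.64,33.5],[-0.5,-1.64,33.5]], "rot": [[0.6,0.2,0],[0.6,0.2,0],[0.6,0.2,0],[0.6,0.2,0],[0.6,0.2,0],[0.6,0.2,0],[0.6,0.2,0],[0.6,0.2,0],[0.6,0.2,0],[0.6,0.2,0],[0.6,0.2,0]]}}

```text
clock: 2.78
position: [0.4405, 0.2076, 0.199]
eef_rot: [[-1.0, -0.001, -0.003], [-0.001, 1.0, -0.001], [0.003, -0.001, -1.0]]
contact_force: [0.0, -0.2, 0.9]
width: 0.0382
```

```bash
python3 - <<'E'
from h import *
C=cam('wrist');im=grab_frame('wrist');np.save('w1.npy',im)
print(-C[1].T@C[2],proj(C,[.441,.208,.112]),proj(C,[.441,.208,.0]))
o=cv2.resize(im[:,:,::-1],(800,600));cv2.imwrite('pics/w1.png',o)
go([.441,.208,.092])
E
```

```text
[0.36759996 0.20710175 0.3232327 ] [277.72555625 232.40077037] [277.33047905 191.90656629]
shift [ 3.000e-02 -1.000e-02  1.084e+01] rot [ 0.03 -0.02  0.06] | t 2.83 pos [0.4414 0.208  0.2004] q [-38.   22.7   8.3 125.5  -6.   32.2  64.8] w 0.0382
```

View pics/w1.png

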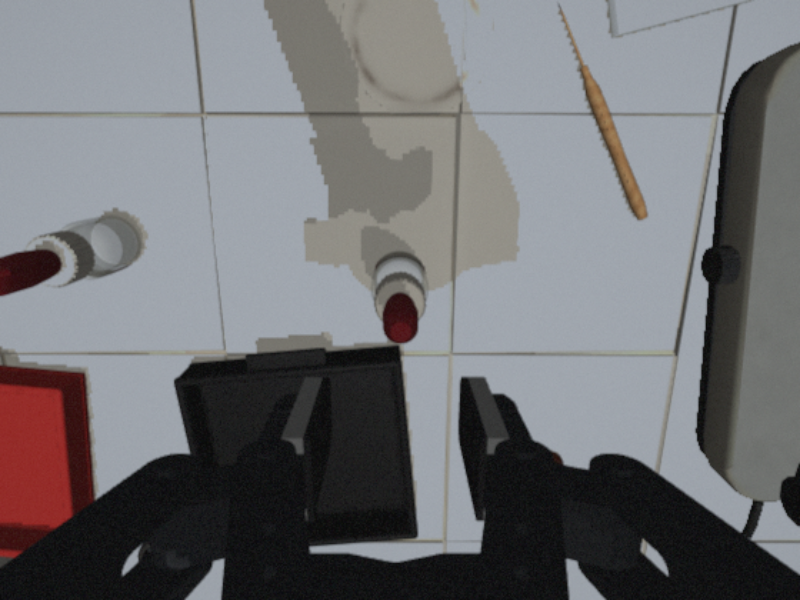

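The wrist view shows the red bulb top at (400,328), which is within 2 mm of the prediction. Next I'll descend and grip.

>>> {"fn": "send_rows", "kwargs": {"linear": [[0,0.1,2.5],[0,0.1,5],[0,0.1,7.5],[0,0.1,9.5],[0,0.1,10.8],[0,0.1,10.8],[0,0.1,10.8]], "rot": [[0,0,0],[0,0,0],[0,0,0],[0,0,0],[0,0,0],[0,0,0],[0,0,0]]}}

```text
clock: 3.42
position: [0.4423, 0.2096, 0.0938]
eef_rot: [[-1.0, -0.001, 0.001], [-0.001, 1.0, 0.001], [-0.001, 0.001, -1.0]]
contact_force: [-1.1, -0.4, 0.4]
width: 0.0385
```

>>> {"fn": "send_rows", "kwargs": {"linear": [[0,0,0],[0,0,0],[0,0,0],[0,0,0],[0,0,0],[0,0,0]], "rot": [[0,0,0],[0,0,0],[0,0,0],[0,0,0],[0,0,0],[0,0,0]], "claw": -1}}

```text
clock: 3.92
position: [0.4435, 0.21, 0.0958]
eef_rot: [[-1.0, -0.0, 0.005], [-0.0, 1.0, 0.003], [-0.005, 0.003, -1.0]]
contact_force: [-0.2, -1.3, 11.9]
width: 0.0143
```

>>> {"fn": "send_rows", "kwargs": {"linear": [[0,0,-1.5],[0,0,-4],[0,0,-7],[0,0,-10],[0,0,-13],[0,0,-15],[0,0,-15],[0,0,-15]], "rot": [[0,0,0],[0,0,0],[0,0,0],[0,0,0],[0,0,0],[0,0,0],[0,0,0],[0,0,0]]}}

```text
clock: 4.58
position: [0.4433, 0.2098, 0.2479]
eef_rot: [[-1.0, -0.001, 0.008], [-0.001, 1.0, 0.006], [-0.008, 0.006, -1.0]]
contact_force: [0.2, -0.9, -1.2]
width: 0.0145
```

```bash
python3 - <<'E'
from h import *
im=grab_frame('scene');np.save('s2.npy',im)
cv2.imwrite('pics/s2.png',cv2.resize(im[60:340,100:460,::-1],(720,560)))
c=np.array([.5665,-.078]);a=np.radians(-5);r=np.array([[np.cos(a),-np.sin(a)],[np.sin(a),np.cos(a)]])
for q in((-.005,.028),(-.005,-.028)):print('red slot',c+r@q)
b=np.radians(5);print('black',np.array([.559,.146])+np.array([np.cos(b),np.sin(b)])*-.005)
go([*(c+r@(-.005,.028)),.24])
E
```

```text
red slot [ 0.56395939 -0.04967077]
red slot [ 0.55907867 -0.10545767]
black [0.55401903 0.14556422]
shift [-12.1  -25.94   0.62] rot [0.26 0.35 0.04] | t 4.63 pos [0.4427 0.2096 0.2467] q [-39.5  18.6   9.8 122.8  -5.1  38.5  63.8] w 0.0142
```

View pics/s2.png

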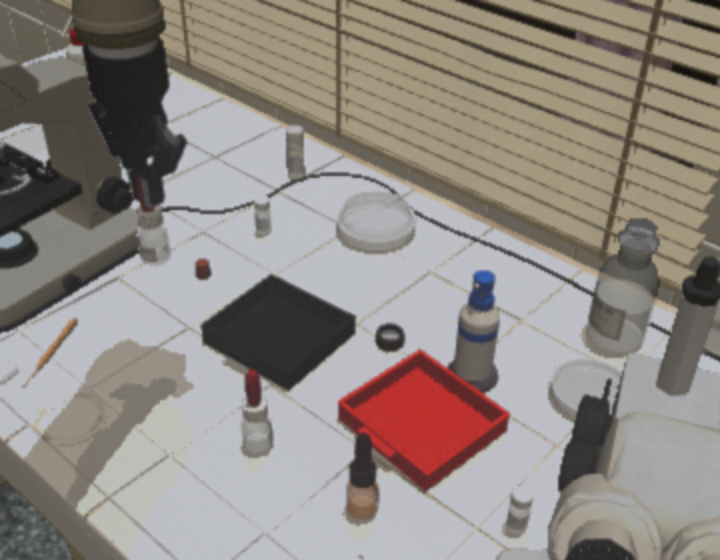

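The bottle hangs upright in the grip at about (150,235), and nothing else has been disturbed. I'll carry it to the red tray.

>>> {"fn": "send_rows", "kwargs": {"linear": [[-0.7,-1.5,0],[-1.8,-3.9,0],[-3,-6.5,0],[-4.2,-9.1,0],[-5.5,-11.8,0],[-6.8,-14.5,0],[-8,-17.2,0],[-9.3,-19.9,0],[-10.5,-22.5,0],[-11.5,-24.6,0],[-12.1,-25.9,0],[-12.1,-25.9,0]], "rot": [[0.2,0.3,0],[0.2,0.3,0],[0.2,0.3,0],[0.2,0.3,0],[0.2,0.3,0],[0.2,0.3,0],[0.2,0.3,0],[0.2,0.3,0],[0.2,0.3,0],[0.2,0.3,0],[0.2,0.3,0],[0.2,0.3,0]]}}

```text
clock: 5.63
position: [0.5643, -0.0526, 0.2452]
eef_rot: [[-1.0, 0.003, -0.0], [0.003, 1.0, -0.0], [0.0, -0.0, -1.0]]
contact_force: [-0.2, 0.5, -1.1]
width: 0.0142
```

```bash
python3 -c "
from h import *
go([.564,-.05,.1])"
```

```text
shift [ 0.03  0.26 14.52] rot [-0.02 -0.01 -0.2 ] | t 5.63 pos [ 0.5643 -0.0526  0.2452] q [ -8.8  24.1  11.7 113.5  -6.9  43.   96.8] w 0.0142
```

>>> {"fn": "send_rows", "kwargs": {"linear": [[0,0.2,2],[0,0.26,5],[0,0.26,8],[0,0.26,11],[0,0.26,13],[0,0.26,14],[0,0.26,14.2],[0,0.26,14.4],[0,0.26,14.5],[0,0.26,14.5],[0,0.26,14.5]], "rot": [[0,0,0],[0,0,0],[0,0,0],[0,0,0],[0,0,0],[0,0,0],[0,0,0],[0,0,0],[0,0,0],[0,0,0],[0,0,0]]}}

```text
clock: 6.55
position: [0.5649, -0.0499, 0.1013]
eef_rot: [[-1.0, 0.003, 0.002], [0.003, 1.0, -0.0], [-0.002, -0.0, -1.0]]
contact_force: [-0.3, -0.1, -0.3]
width: 0.0144
```

Not touching yet, so I'll lower it in small steps.

>>> {"fn": "send_rows", "kwargs": {"linear": [[0,0,0.1],[0,0,0.2],[0,0,0.2],[0,0,0.2]], "rot": [[0,0,0],[0,0,0],[0,0,0],[0,0,0]]}}

```text
clock: 6.88
position: [0.5653, -0.05, 0.0999]
eef_rot: [[-1.0, 0.003, 0.003], [0.003, 1.0, -0.0], [-0.003, -0.0, -1.0]]
contact_force: [-0.8, 1.7, 6.6]
width: 0.0144
```

>>> {"fn": "send_rows", "kwargs": {"linear": [[0,0,0],[0,0,0],[0,0,0],[0,0,0],[0,0,0]], "rot": [[0,0,0],[0,0,0],[0,0,0],[0,0,0],[0,0,0]], "claw": -0.1}}

```text
clock: 7.3
position: [0.5652, -0.05, 0.0998]
eef_rot: [[-1.0, 0.003, 0.002], [0.003, 1.0, -0.0], [-0.002, -0.0, -1.0]]
contact_force: [0.0, -0.1, 0.4]
width: 0.0382
```

>>> {"fn": "send_rows", "kwargs": {"linear": [[0,0,-1.5],[0,0,-4],[0,0,-7],[0,0,-10],[0,0,-12],[0,0,-13],[0,0,-13]], "rot": [[0,0,0],[0,0,0],[0,0,0],[0,0,0],[0,0,0],[0,0,0],[0,0,0]]}}

```text
clock: 7.88
position: [0.5657, -0.05, 0.2317]
eef_rot: [[-1.0, 0.003, 0.006], [0.003, 1.0, -0.0], [-0.006, -0.0, -1.0]]
contact_force: [-0.1, -0.4, -0.7]
width: 0.0387
```

```bash
python3 - <<'E'
from h import *
im=grab_frame('scene')
cv2.imwrite('pics/s3.png',cv2.resize(im[100:340,140:440,::-1],(700,560)))
go([.420,.0345,.22])
E
```

```text
shift [14.54  8.39  0.96] rot [-0.    0.23 -0.19] | t 7.93 pos [ 0.5651 -0.0498  0.2301] q [ -9.   25.2  11.6 114.5  -7.5  40.8  97.1] w 0.0378
```

View pics/s3.png

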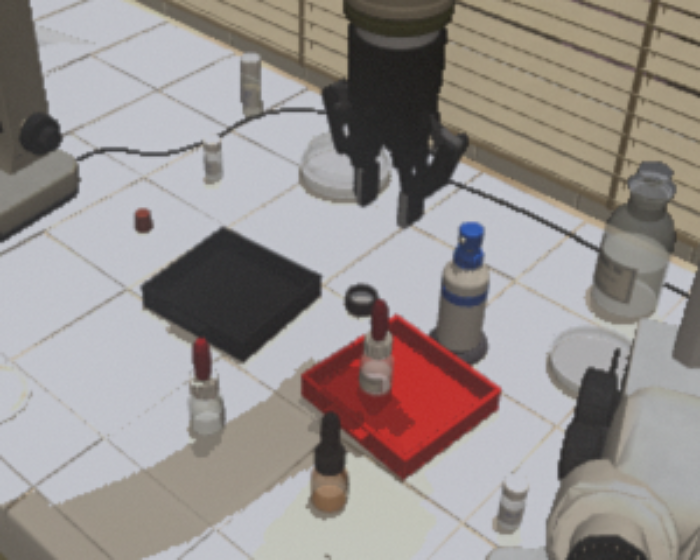

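Red bottle 1 stands upright in the red tray at (377,360). Next is red bottle 2.

>>> {"fn": "send_rows", "kwargs": {"linear": [[2,1.2,0],[5,2.9,0.2],[8,4.6,0.4],[11,6.4,0.7],[13.5,7.8,1],[14.5,8.4,1],[14.5,8.4,1],[14.5,8.4,1]], "rot": [[0,0.2,-0.2],[0,0.2,-0.2],[0,0.2,-0.2],[0,0.2,-0.2],[0,0.2,-0.2],[0,0.2,-0.2],[0,0.2,-0.2],[0,0.2,-0.2]]}}

```text
clock: 8.6
position: [0.4204, 0.0348, 0.2189]
eef_rot: [[-1.0, -0.001, -0.0], [-0.001, 1.0, -0.0], [0.0, -0.0, -1.0]]
contact_force: [0.9, -0.2, 0.2]
width: 0.0384
```

```bash
python3 - <<'E'
from h import *
C=cam('wrist');im=grab_frame('wrist')
X=[.42,.0345,.112];print('pred',proj(C,X))
R,G,B=[im[...,i].astype(int) for i in range(3)]
m=(R>1.6*G)&(R>1.6*B)&(R>25)
for s,c,l in blobs(m,60):
    print(s,c,'top at .112:',onz(C,(s[0]+s[2]/2,s[1]+s[3]-8),.112), 'ctr at .09',onz(C,c,.09))
go([.42,.0345,.098])
E
```

```text
pred [276.42764108 220.93397887]
[265 197  22  30 534] [275.70224719 211.78838951] top at .112: [0.4186539  0.03421278 0.112     ] ctr at .09 [0.42000353 0.03398739 0.09      ]
[  91  259  120   72 5778] [139.90931118 290.69470405] top at .112: [ 0.49789781 -0.05639118  0.112     ] ctr at .09 [ 0.48369692 -0.07085549  0.09      ]
[ 213  271   28  117 1336] [228.95434132 338.23727545] top at .112: [ 0.54768356 -0.00301892  0.112     ] ctr at .09 [ 0.52617452 -0.00351361  0.09      ]
[526 322  31  27 417] [542.32374101 335.882494  ] top at .112: [0.51245524 0.23032056 0.112     ] ctr at .09 [0.5234118  0.24866023 0.09      ]
shift [1.300e-01 1.000e-02 1.211e+01] rot [-0.03  0.03  0.02] | t 8.65 pos [0.4213 0.0345 0.2191] q [-21.3  16.9  11.3 132.1  -6.2  31.4  84.9] w 0.0385
```

>>> {"fn": "send_rows", "kwargs": {"linear": [[0,0,2.5],[0.1,0,5],[0.1,0,8],[0.1,0,10.5],[0.1,0,12],[0.1,0,12],[0.1,0,12],[0.1,0,12]], "rot": [[0,0,0],[0,0,0],[0,0,0],[0,0,0],[0,0,0],[0,0,0],[0,0,0],[0,0,0]]}}

```text
clock: 9.32
position: [0.4211, 0.0339, 0.0994]
eef_rot: [[-1.0, 0.001, 0.001], [0.001, 1.0, -0.001], [-0.001, -0.001, -1.0]]
contact_force: [0.3, 0.3, 0.7]
width: 0.0385
```

>>> {"fn": "send_rows", "kwargs": {"linear": [[0,0,0],[0,0,0],[0,0,0],[0,0,0],[0,0,0],[0,0,0]], "rot": [[0,0,0],[0,0,0],[0,0,0],[0,0,0],[0,0,0],[0,0,0]], "claw": -1}}

```text
clock: 9.82
position: [0.422, 0.0342, 0.1005]
eef_rot: [[-1.0, 0.0, 0.004], [0.0, 1.0, 0.0], [-0.004, 0.0, -1.0]]
contact_force: [0.5, 1.3, 6.2]
width: 0.0141
```

>>> {"fn": "send_rows", "kwargs": {"linear": [[0,0,-1.5],[0,0,-4],[0,0,-7],[0,0,-10],[0,0,-13],[0,0,-15],[0,0,-15],[0,0,-15]], "rot": [[0,0,0],[0,0,0],[0,0,0],[0,0,0],[0,0,0],[0,0,0],[0,0,0],[0,0,0]]}}

```text
clock: 10.48
position: [0.4219, 0.0345, 0.2521]
eef_rot: [[-1.0, -0.0, 0.008], [-0.0, 1.0, 0.002], [-0.008, 0.002, -1.0]]
contact_force: [-0.5, 0.4, -0.8]
width: 0.0141
```

```bash
python3 - <<'E'
from h import *
go([.559,-.106,.25])
im=grab_frame('scene')
cv2.imwrite('pics/s4.png',cv2.resize(im[100:340,140:440,::-1],(700,560)))
E
```

```text
shift [-13.71 -14.06   0.29] rot [0.09 0.44 0.01] | t 10.48 pos [0.4219 0.0345 0.2521] q [-23.3  13.6  13.5 130.1  -5.3  36.3  84.1] w 0.0141
```

View pics/s4.png

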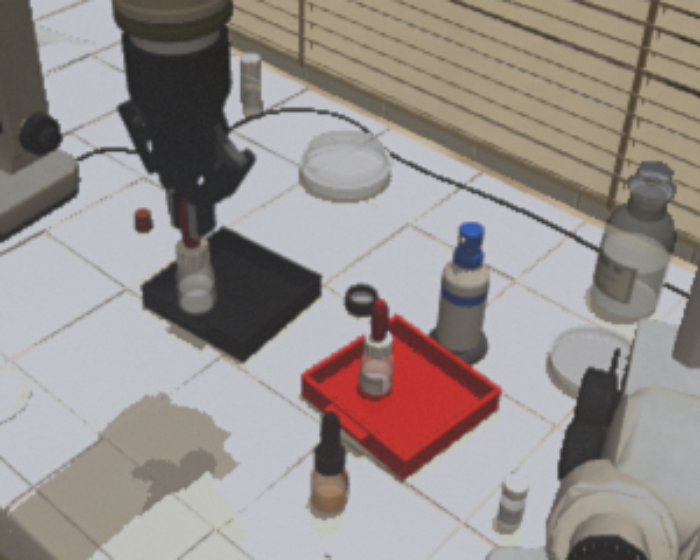

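Red bottle 2 is held upright with its underside around 0.15 m, above all the other bottles. I'll carry it over to the second red slot.

>>> {"fn": "send_rows", "kwargs": {"linear": [[-1,-1,0],[-2.5,-2.6,0],[-4.3,-4.4,0],[-6.2,-6.3,0],[-8.1,-8.3,0],[-10,-10.2,0],[-11.8,-12.1,0],[-13.1,-13.4,0],[-13.7,-14,0],[-13.7,-14,0],[-13.7,-14,0]], "rot": [[0,0.4,0],[0,0.4,0],[0,0.4,0],[0,0.4,0],[0,0.4,0],[0,0.4,0],[0,0.4,0],[0,0.4,0],[0,0.4,0],[0,0.4,0],[0,0.4,0]]}}

```text
clock: 11.45
position: [0.5574, -0.1051, 0.2505]
eef_rot: [[-1.0, 0.0, -0.004], [0.0, 1.0, 0.001], [0.004, 0.001, -1.0]]
contact_force: [-1.1, 1.0, 0.7]
width: 0.0142
```

```bash
python3 -c "
from h import *
go([.559,-.106,.1045])"
```

```text
shift [-0.22 -0.11 14.6 ] rot [ 0.07 -0.23 -0.01] | t 11.45 pos [ 0.5574 -0.1051  0.2505] q [ -5.4  24.   14.5 113.1  -8.5  44.1 104. ] w 0.0142
```

>>> {"fn": "send_rows", "kwargs": {"linear": [[-0.2,-0.1,2],[-0.2,-0.1,5],[-0.2,-0.1,8],[-0.2,-0.1,11],[-0.2,-0.1,13],[-0.2,-0.1,14],[-0.2,-0.1,14.3],[-0.2,-0.1,14.5],[-0.2,-0.1,14.6],[-0.2,-0.1,14.6],[-0.2,-0.1,14.6]], "rot": [[0,-0.2,0],[0,-0.2,0],[0,-0.2,0],[0,-0.2,0],[0,-0.2,0],[0,-0.2,0],[0,-0.2,0],[0,-0.2,0],[0,-0.2,0],[0,-0.2,0],[0,-0.2,0]]}}

```text
clock: 12.37
position: [0.5593, -0.1059, 0.1056]
eef_rot: [[-1.0, 0.0, 0.001], [0.0, 1.0, 0.001], [-0.001, 0.001, -1.0]]
contact_force: [0.9, 0.4, -0.9]
width: 0.0141
```

>>> {"fn": "send_rows", "kwargs": {"linear": [[0,0,0.1],[0,0,0.2],[0,0,0.2],[0,0,0.2]], "rot": [[0,0,0],[0,0,0],[0,0,0],[0,0,0]]}}

```text
clock: 12.7
position: [0.5599, -0.1059, 0.1046]
eef_rot: [[-1.0, 0.0, 0.003], [0.0, 1.0, 0.001], [-0.003, 0.001, -1.0]]
contact_force: [-0.9, 1.5, 8.4]
width: 0.0139
```

>>> {"fn": "send_rows", "kwargs": {"linear": [[0,0,0],[0,0,0],[0,0,0],[0,0,0],[0,0,0]], "rot": [[0,0,0],[0,0,0],[0,0,0],[0,0,0],[0,0,0]], "claw": -0.15}}

```text
clock: 13.12
position: [0.5599, -0.1059, 0.1045]
eef_rot: [[-1.0, 0.0, 0.003], [0.0, 1.0, 0.001], [-0.003, 0.001, -1.0]]
contact_force: [-0.2, -0.7, 0.4]
width: 0.0363
```

>>> {"fn": "send_rows", "kwargs": {"linear": [[0,0,-1.5],[0,0,-4],[0,0,-7],[0,0,-10],[0,0,-12],[0,0,-12],[0,0,-12]], "rot": [[0,0,0],[0,0,0],[0,0,0],[0,0,0],[0,0,0],[0,0,0],[0,0,0]]}}

```text
clock: 13.7
position: [0.5599, -0.106, 0.2255]
eef_rot: [[-1.0, 0.0, 0.005], [0.0, 1.0, 0.001], [-0.005, 0.001, -1.0]]
contact_force: [-0.4, 0.0, -0.3]
width: 0.0362
```

```bash
python3 -c "
from h import *
go([.434,-.105,.22])"
```

```text
shift [12.6   0.1   0.48] rot [ 0.07  0.3  -0.  ] | t 13.7 pos [ 0.5599 -0.106   0.2255] q [ -4.9  25.8  14.  114.5  -9.6  40.4 105.1] w 0.0362
```

>>> {"fn": "send_rows", "kwargs": {"linear": [[2,0,0],[5,0,0.3],[8,0.1,0.4],[11,0.1,0.5],[12.5,0.1,0.5],[12.6,0.1,0.5],[12.6,0.1,0.5]], "rot": [[0,0.3,0],[0,0.3,0],[0,0.3,0],[0,0.3,0],[0,0.3,0],[0,0.3,0],[0,0.3,0]]}}

```text
clock: 14.28
position: [0.4332, -0.1049, 0.2192]
eef_rot: [[-1.0, 0.0, -0.001], [0.0, 1.0, 0.001], [0.001, 0.001, -1.0]]
contact_force: [-0.3, 0.0, -0.3]
width: 0.0363
```

```bash
python3 - <<'E'
from h import *
C=cam('wrist');im=grab_frame('wrist')
print('pred',[proj(C,[.434,-.105,z]) for z in(.112,.09,.068)])
m=np.zeros(im.shape[:2],bool);m[140:262,200:360]=im.max(2)[140:262,200:360]<80
for s,c,l in blobs(m,60): print(s,c,'top .112:',onz(C,(s[0]+s[2]/2,s[1]+s[3]-9),.112))
go([.434,-.105,.098])
cv2.imwrite('pics/w5.png',im[:,:,::-1])
E
```

```text
pred [array([276.44510766, 222.6723969 ]), array([276.36993755, 213.43551933]), array([276.30589673, 205.5662048 ])]
[ 257  184   34   44 1127] [273.28039042 204.34960071] top .112: [ 0.43143677 -0.10662793  0.112     ]
[240 246  47  15 438] [262.3630137  253.42465753] top .112: [ 0.45503479 -0.11383076  0.112     ]
[339 257  21   5  94] [348.76595745 259.20212766] top .112: [ 0.45578186 -0.05499471  0.112     ]
shift [ 0.04 -0.02 12.14] rot [ 0.07 -0.01  0.01] | t 14.33 pos [ 0.4345 -0.1049  0.2194] q [ -4.6  18.6  14.3 129.4  -8.5  32.8 106. ] w 0.0361
```

View pics/w5.png

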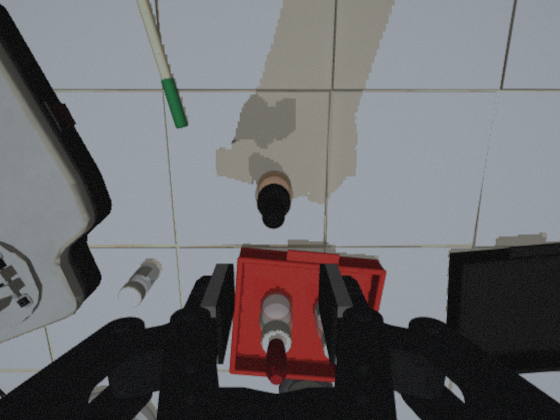

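The black bulb is at (274,218), 1–2 mm from the prediction. I'll descend and grip.

>>> {"fn": "send_rows", "kwargs": {"linear": [[0.1,-0.1,2.5],[0.1,-0.1,5],[0.1,-0.1,8],[0.1,-0.1,10.5],[0.1,-0.1,12],[0.1,-0.1,12],[0.1,-0.1,12],[0.1,-0.1,12]], "rot": [[0,0,0],[0,0,0],[0,0,0],[0,0,0],[0,0,0],[0,0,0],[0,0,0],[0,0,0]]}}

```text
clock: 15.0
position: [0.4342, -0.106, 0.0996]
eef_rot: [[-1.0, -0.0, 0.0], [-0.0, 1.0, 0.001], [-0.0, 0.001, -1.0]]
contact_force: [-0.5, -0.3, 0.1]
width: 0.0359
```

>>> {"fn": "send_rows", "kwargs": {"linear": [[0,0,0],[0,0,0],[0,0,0],[0,0,0],[0,0,0],[0,0,0]], "rot": [[0,0,0],[0,0,0],[0,0,0],[0,0,0],[0,0,0],[0,0,0]], "claw": -1}}

```text
clock: 15.5
position: [0.4352, -0.1064, 0.1007]
eef_rot: [[-1.0, 0.0, 0.003], [0.0, 1.0, 0.0], [-0.003, 0.0, -1.0]]
contact_force: [0.3, -1.7, 7.4]
width: 0.0138
```

>>> {"fn": "send_rows", "kwargs": {"linear": [[0,0,-1.5],[0,0,-4],[0,0,-7],[0,0,-10],[0,0,-13],[0,0,-15],[0,0,-15],[0,0,-15]], "rot": [[0,0,0],[0,0,0],[0,0,0],[0,0,0],[0,0,0],[0,0,0],[0,0,0],[0,0,0]]}}

```text
clock: 16.17
position: [0.4352, -0.1062, 0.2521]
eef_rot: [[-1.0, -0.0, 0.007], [-0.0, 1.0, 0.001], [-0.007, 0.001, -1.0]]
contact_force: [-0.2, 0.0, -1.6]
width: 0.014
```

```bash
python3 - <<'E'
from h import *
go([.555,.146,.25])
im=grab_frame('scene')
cv2.imwrite('pics/s6.png',cv2.resize(im[100:340,140:440,::-1],(700,560)))
E
```

```text
shift [-11.99  25.22   0.31] rot [0.03 0.39 0.02] | t 16.17 pos [ 0.4352 -0.1062  0.2521] q [ -6.6  15.5  16.6 127.5  -7.4  37.5 105.2] w 0.014
```

View pics/s6.png

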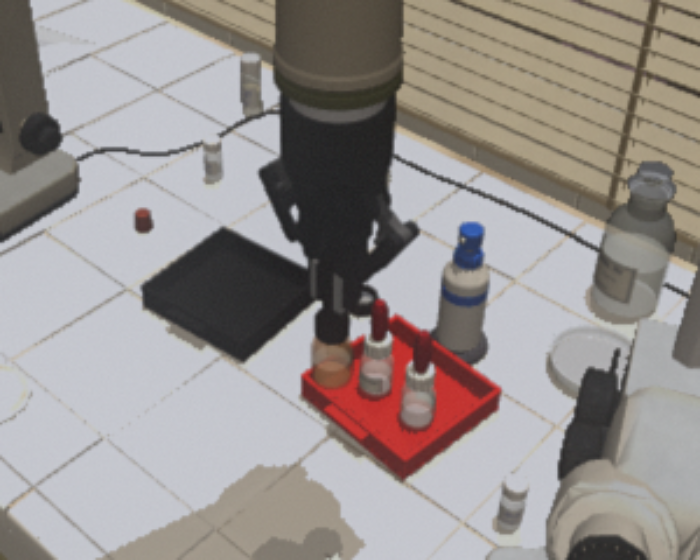

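Both red bottles stand upright in the red tray, and the black one is held upright. I'll carry it to the black tray, keeping it well above everything.

>>> {"fn": "send_rows", "kwargs": {"linear": [[-0.7,1.5,0],[-1.8,3.8,0],[-3,6.3,0],[-4.2,8.8,0],[-5.4,11.3,0],[-6.6,13.8,0],[-7.8,16.4,0],[-9,18.9,0],[-10.2,21.4,0],[-11.3,23.8,0],[-12,25.2,0],[-12,25.2,0]], "rot": [[0,0.4,0],[0,0.4,0],[0,0.4,0],[0,0.4,0],[0,0.4,0],[0,0.4,0],[0,0.4,0],[0,0.4,0],[0,0.4,0],[0,0.4,0],[0,0.4,0],[0,0.4,0]]}}

```text
clock: 17.22
position: [0.555, 0.1495, 0.2501]
eef_rot: [[-1.0, -0.005, -0.004], [-0.005, 1.0, 0.001], [0.004, 0.001, -1.0]]
contact_force: [0.1, -0.2, -0.3]
width: 0.0142
```

```bash
python3 -c "
from h import *
go([.555,.146,.1045])"
```

```text
shift [-0.05 -0.37 14.56] rot [ 0.06 -0.23  0.27] | t 17.22 pos [0.555  0.1495 0.2501] q [-30.4  24.5  13.7 112.2  -8.3  44.4  78.3] w 0.0142
```

>>> {"fn": "send_rows", "kwargs": {"linear": [[0,-0.3,2],[0,-0.3,5],[0,-0.3,8],[0,-0.3,11],[0,-0.3,13],[0,-0.3,14],[0,-0.3,14.3],[0,-0.3,14.5],[0,-0.3,14.6],[0,-0.3,14.6],[0,-0.3,14.6]], "rot": [[0,-0.2,0.2],[0,-0.2,0.2],[0,-0.2,0.2],[0,-0.2,0.2],[0,-0.2,0.2],[0,-0.2,0.2],[0,-0.2,0.2],[0,-0.2,0.2],[0,-0.2,0.2],[0,-0.2,0.2],[0,-0.2,0.2]]}}

```text
clock: 18.13
position: [0.555, 0.1468, 0.1052]
eef_rot: [[-1.0, -0.001, 0.001], [-0.001, 1.0, 0.002], [-0.001, 0.002, -1.0]]
contact_force: [-0.3, -0.6, -0.4]
width: 0.0142
```

>>> {"fn": "send_rows", "kwargs": {"linear": [[0,0,0.1],[0,0,0.2],[0,0,0.2],[0,0,0.2]], "rot": [[0,0,0],[0,0,0],[0,0,0],[0,0,0]]}}

```text
clock: 18.47
position: [0.5558, 0.147, 0.1047]
eef_rot: [[-1.0, -0.001, 0.003], [-0.001, 1.0, 0.003], [-0.003, 0.003, -1.0]]
contact_force: [-2.3, -0.5, 12.4]
width: 0.0142
```

>>> {"fn": "send_rows", "kwargs": {"linear": [[0,0,0],[0,0,0],[0,0,0],[0,0,0],[0,0,0]], "rot": [[0,0,0],[0,0,0],[0,0,0],[0,0,0],[0,0,0]], "claw": -0.1}}

```text
clock: 18.88
position: [0.5557, 0.147, 0.1046]
eef_rot: [[-1.0, -0.001, 0.003], [-0.001, 1.0, 0.003], [-0.003, 0.003, -1.0]]
contact_force: [-0.5, -0.4, 0.3]
width: 0.0382
```

>>> {"fn": "send_rows", "kwargs": {"linear": [[0,0,-1.5],[0,0,-4],[0,0,-7],[0,0,-10],[0,0,-13],[0,0,-15],[0,0,-15]], "rot": [[0,0,0],[0,0,0],[0,0,0],[0,0,0],[0,0,0],[0,0,0],[0,0,0]]}}

```text
clock: 19.47
position: [0.557, 0.1469, 0.2587]
eef_rot: [[-1.0, -0.001, 0.009], [-0.001, 1.0, 0.005], [-0.009, 0.005, -1.0]]
contact_force: [-0.2, 0.3, -0.7]
width: 0.0386
```

```bash
python3 -c "
from h import *
go([.63,-.071,.25])"
```

```text
shift [ -7.27 -21.8    0.83] rot [0.28 0.53 0.05] | t 19.47 pos [0.557  0.1469 0.2587] q [-30.6  23.7  14.3 112.1  -8.3  44.5  78.5] w 0.0386
```

>>> {"fn": "send_rows", "kwargs": {"linear": [[-0.6,-1.7,0],[-1.6,-4.8,0],[-2.7,-8,0],[-3.8,-11.2,0],[-4.9,-14.5,0],[-6,-17.8,0],[-6.9,-20.5,0],[-7.3,-21.8,0],[-7.3,-21.8,0],[-7.3,-21.8,0]], "rot": [[0.3,0.5,0],[0.3,0.5,0],[0.3,0.5,0],[0.3,0.5,0],[0.3,0.5,0],[0.3,0.5,0],[0.3,0.5,0],[0.3,0.5,0],[0.3,0.5,0],[0.3,0.5,0]], "claw": -1}}

```text
clock: 20.3
position: [0.6297, -0.071, 0.2574]
eef_rot: [[-1.0, 0.0, -0.001], [0.0, 1.0, 0.0], [0.001, 0.0, -1.0]]
contact_force: [-0.1, 0.7, -0.1]
width: -0.0001
```

```bash
python3 - <<'E'
from h import *
C=cam('wrist');im=grab_frame('wrist');H=hsv(im)
print('pred cap',proj(C,[.667,-.0713,.152]))
b=(abs(H[...,0].astype(int)-112)<12)&(H[...,1]>130)
for s,c,l in blobs(b,60):print(s,c,onz(C,c,.152))
go([.667,-.0713,.20])
a=cv2.resize(im[:,:,::-1],(400,300))
t=grab_frame('top');CT=cam('top');S=grab_frame('scene')
o=np.zeros((600,800,3),np.uint8);o[:300,:400]=a;o[300:,:400]=cv2.resize(t[170:290,180:340,::-1],(400,300));o[:300,400:]=cv2.resize(S[160:310,190:390,::-1],(400,300))
cv2.imwrite('pics/c7.png',o)
E
```

```text
pred cap [276.32199122 273.6549344 ]
[252 212  44  17 129] [273.3875969  216.71317829] [ 0.62590813 -0.07325521  0.152     ]
[258 238  36  26 622] [275.00643087 251.28456592] [ 0.65038755 -0.07220076  0.152     ]
shift [-3.74 -0.17  5.75] rot [ 0.04 -0.05  0.09] | t 20.35 pos [ 0.6297 -0.0697  0.2575] q [ -8.7  28.1  14.7 104.4  -9.2  48.7 100.5] w -0.0001
```

View pics/c7.png

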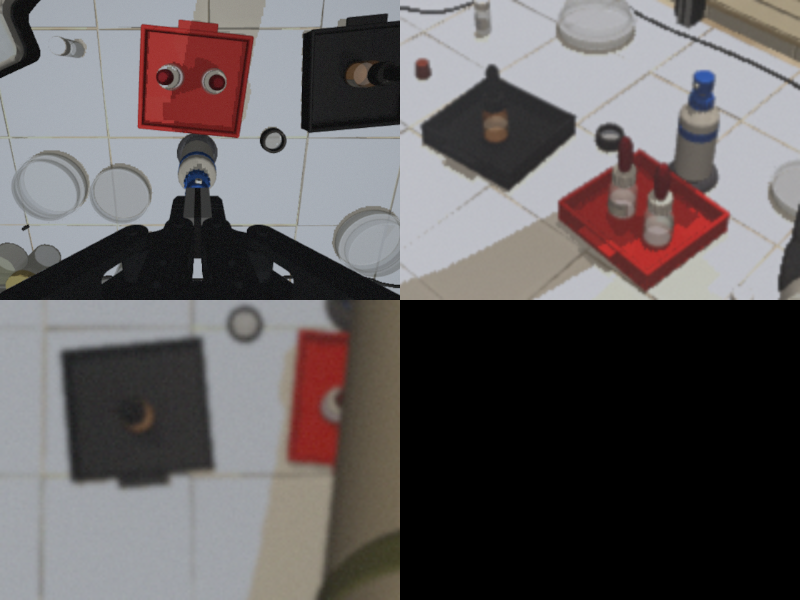

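All three bottles stand in their own trays and the vial, stopper and loupe look undisturbed. The cap is at about y = -0.072. I'll move over it with the fingers shut.

>>> {"fn": "send_rows", "kwargs": {"linear": [[-1.2,-0.1,0.5],[-2.6,-0.2,2],[-3.7,-0.2,4],[-3.75,-0.2,6],[-3.75,-0.2,7],[-3.75,-0.2,7.5],[-3.75,-0.2,7.5],[-3.75,-0.2,7.5]], "rot": [[0,0,0],[0,0,0],[0,0,0],[0,0,0],[0,0,0],[0,0,0],[0,0,0],[0,0,0]]}}

```text
clock: 21.12
position: [0.6675, -0.0705, 0.1834]
eef_rot: [[-1.0, -0.004, 0.0], [-0.004, 1.0, 0.001], [-0.0, 0.001, -1.0]]
contact_force: [0.2, 1.3, 0.5]
width: 0.0002
```

>>> {"fn": "send_rows", "kwargs": {"linear": [[0,0,0.3],[0,0,0.6],[0,0,0.9],[0,0,1.1],[0,0,1.3],[0,0,1.4],[0,0,1.4],[0,0,1.4]], "rot": [[0,0,0],[0,0,0],[0,0,0],[0,0,0],[0,0,0],[0,0,0],[0,0,0],[0,0,0]]}}

```text
clock: 21.78
position: [0.6675, -0.0705, 0.1696]
eef_rot: [[-1.0, -0.003, 0.0], [-0.003, 1.0, 0.001], [-0.0, 0.001, -1.0]]
contact_force: [-0.5, -0.1, 2.4]
width: 0.0
```

Contact is starting at 2.4 N, so I'll press on gradually.

>>> {"fn": "send_rows", "kwargs": {"linear": [[0,-0.1,0.15],[0,-0.1,0.3],[0,-0.1,0.45],[0,-0.1,0.45],[0,-0.1,0.45]], "rot": [[0,0,0],[0,0,0],[0,0,0],[0,0,0],[0,0,0]]}}

```text
clock: 22.2
position: [0.6677, -0.0712, 0.1653]
eef_rot: [[-1.0, -0.004, 0.001], [-0.004, 1.0, 0.001], [-0.001, 0.001, -1.0]]
contact_force: [-0.2, 2.1, 6.3]
width: -0.0002
```

>>> {"fn": "send_rows", "kwargs": {"linear": [[0,0,0.1],[0,0,0.2],[0,0,0.3],[0,0,0.3],[0,0,0.3]], "rot": [[0,0,0],[0,0,0],[0,0,0],[0,0,0],[0,0,0]]}}

```text
clock: 22.62
position: [0.6678, -0.0712, 0.1647]
eef_rot: [[-1.0, -0.004, 0.002], [-0.004, 1.0, 0.002], [-0.002, 0.002, -1.0]]
contact_force: [-7.9, 2.3, 23.2]
width: -0.0001
```

The cap is on its hard stop: 23 N and about 6 mm of travel. I'll rise straight up, then retreat.

>>> {"fn": "send_rows", "kwargs": {"linear": [[0,0,-0.5],[0,0,-1.5],[0,0,-3],[0,0,-6],[0,0,-9],[0,0,-12],[0,0,-14],[0,0,-14],[0,0,-14],[0,0,-14],[0,0,-14],[0,0,-14]], "rot": [[0,0,0],[0,0,0],[0,0,0],[0,0,0],[0,0,0],[0,0,0],[0,0,0],[0,0,0],[0,0,0],[0,0,0],[0,0,0],[0,0,0]]}}

```text
clock: 23.62
position: [0.6671, -0.0714, 0.3034]
eef_rot: [[-1.0, -0.003, -0.0], [-0.003, 1.0, 0.002], [0.0, 0.002, -1.0]]
contact_force: [-0.1, -0.9, 0.2]
width: 0.0
```

```bash
python3 - <<'E'
from h import *
S=grab_frame('scene');C=cam('scene');S0=np.load('scene.npy')
for im in(S0,S):
    H=hsv(im);b=(abs(H[...,0].astype(int)-112)<12)&(H[...,1]>130)
    print([(list(s),c.round(2)) for s,c,l in blobs(b,15)if 330<c[0]<355])
s=get_state();print(s['clock'],s['position'],s['contact_force'])
cv2.imwrite('pics/s8.png',cv2.resize(np.hstack([S0[170:320,180:380],S[170:320,180:380]])[:,:,::-1],(800,300),interpolation=cv2.INTER_CUBIC))
E
```

```text
[([np.int32(337), np.int32(196), np.int32(10), np.int32(6), np.int32(49)], array([341.73, 198.41])), ([np.int32(341), np.int32(207), np.int32(6), np.int32(6), np.int32(17)], array([343.71, 209.71]))]
[([np.int32(338), np.int32(196), np.int32(8), np.int32(5), np.int32(35)], array([341.6 , 198.17]))]
23.6667 [ 0.66716649 -0.07142345  0.30348433] [ 0.2830771  0.7822776 -0.3318021]
```

View pics/s8.png

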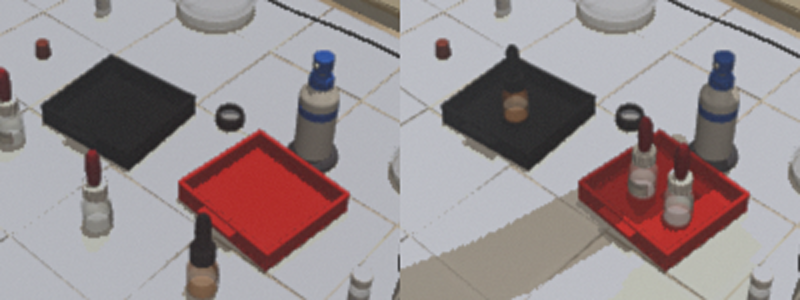

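The cap is back at its starting height, the bottles stand in their trays, the bystanders have not moved, and the arm is clear.

```bash
python3 -c "
from cell import *
print(sign_off())"
```

```text
the job is handed in; nothing more can be done
None
```

The job is done and handed in at about 23.7 s of the 72 s allowed; `sign_off()` gives no verdict. I gripped each dropper bottle by its bulb, set both red ones upright in the red tray and the black one upright in the black tray, then pressed the spray cap with shut fingers.

- **Cap press:** the cap went down about 6 mm to its hard stop, reading about 23 N, and I let it spring back. I judged full travel from tool height and force, since I had no direct joint reading.
- **Final pictures:** all three bottles stand upright and released, and the cap is at its starting height within a fraction of a pixel. The vial, stopper and loupe look unmoved by eye; I did not measure their positions again.
- **Arm at hand-in:** the gripper was about 13 cm above the sprayer, touching nothing, with only noise-level force.
- **Checks that disagreed:** the sprayer measured about 15 mm to the side of the spot suggested by "about 100 mm along the tray's +x". I used the measured position, and the wrist camera agreed with it to about 2 mm sideways. The first grip also pressed on the bottle's collar with about 12 N, so I gripped the other two 5 mm higher.

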